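Release the swing bolt of a bridge gluing press

TASK

Release the guitar-bridge gluing press: loosen its brass wing nut just until the collar clears the raised lips of the slotted lug, without running the nut up to the end of its thread, then swing the hinged eyebolt out of the lug and lay it right down to its stop, away from the clamp bar. Do not force the bolt against the lug, and leave the bottle, jar, block and tray where they stand.

Things in the scene. Friction and masses are not known exactly. Their poses are not given: they have to be found in the camera images.
- press: the whole press, fixed to the bench: plywood base 230 x 110 x 20 mm, wooden riser, dark bridge blank across it (top at 82 mm), green clamp bar above. Origin on the bench surface; the base spans x -130 to +100 mm. Its x points along the bar from pivot to bolt and is the direction in which the bolt swings out; z is up. The bolt's axis stands at x = 75, y = 0 mm
- clamp_bar: green sprung bar, 36 mm wide, 16 mm thick; origin at its pivot pin (92 mm up, press x = -85 mm), x along the bar. Its steel outer end is the lug: two prongs (bar x 151 to 176 mm) either side of an 11 mm slot, open to +x, in which the bolt stands. Each prong ends in a raised lip 3.5 mm high (bar x 171.5 to 176 mm) that traps the nut's collar
- lug_seat (a point): centre of the lug's upper face, on the upright bolt's axis, where the collar bears. A spring (5 to 12 N here) pushes the bar up against the collar; while the nut is loosened the bar follows it from 100 mm (tightest) to its own stop, where this point is 103 mm above the bench; only from there on does the collar lift off the lug
- swing_bolt: steel eyebolt, 8 mm thick, hinged at its foot; origin on the hinge pin, 30 mm above the bench; z runs up along the bolt. Upright at the start; it swings about the press's y axis, only towards press +x, to a stop at 1.25 rad from upright, where it lies low beyond the base. The hinge is stiff (0.13 N m): the bolt stays where it is left. Threaded end 102 mm from the pin
- nut_wings (a point): brass wing nut: centre of its wings, on the bolt's axis, x along the wings, z along the bolt. Wings 53 mm over all, 10 mm thick, 24 mm tall (12 mm below to 12 above the point), an 11 mm gap between them. The hub below the wings is 19 mm across, its top 11 mm below the point. Counter-clockwise from above loosens; it rises 2 mm per radian; turning takes about 0.1 N m
- nut_collar (a point): centre of the underside of the nut's round collar (20 mm across, 5 mm high), 25 mm below nut_wings. 70 to 72.7 mm from the hinge pin at the start (tightness differs); it must lift about 4 mm off the raised lug before the bolt can swing past the lips, in all 2 to 4 rad of turning. The thread ends at 80 mm from the pin, after which the nut jams; keep below 79.6 mm
- glue_bottle_mid (a point): yellow glue bottle, 48 mm across, 130 mm tall; the point is half-way up
- fret_jar_mid (a point): amber jar with steel lid, 52 mm across, 70 mm tall; the point is half-way up
- sanding_block_mid (a point): cork sanding block 80 x 45 x 30 mm; the point is half-way up
- parts_tray_mid (a point): small blue open tray 90 x 70 x 30 mm; the point is half-way up

How it is judged:
On the way, in this order (a step that is already met when the one before it is completed fails the run):
1. the wing nut is loosened until it has lifted off the lug's seat, the bolt still upright in its slot (z of nut_wings in the frame of swing_bolt above 0.1005 m and angle between swing_bolt's own z axis and vertical below 0.25 rad), for 0.1 s.
2. the eyebolt is swung out of the lug (angle between swing_bolt's own z axis and vertical above 0.6 rad), for 0.1 s.
At the end, for the whole second after the job is handed in: the eyebolt lies out of the lug, tilted more than 1.1 rad from upright (its stop is at 1.25 rad), at rest and released, the nut still backed off on it (angle between swing_bolt's own z axis and vertical above 1.1 rad and z of nut_wings in the frame of swing_bolt above 0.1005 m and angular speed of swing_bolt below 0.1 rad/s and contact force between each of the arm, the fingers and anything else below 0.5 N); the robot touches nothing.
It fails at once if the bolt or its nut is forced against the clamp bar or lug with more than 40 N (contact force between swing_bolt and clamp_bar above 40 N).
It fails at once if the nut is run up to the end of its thread (within 0.4 mm of it) (z of nut_wings in the frame of swing_bolt above 0.1046 m).
It fails at once if a bystander (bottle, jar, block, tray) is moved by more than 20 mm (distance of any of glue_bottle_mid, fret_jar_mid, sanding_block_mid, parts_tray_mid from where it was at the start of the episode above 0.02 m).
It also fails if it takes over 72 s, if anything falls off the work surface, if the arm or the gripper's body presses on something with over 40 N, if the wrist force passes 120 N, or if a joint passes its speed limit or range.

ROBOT

A 6-joint arm with a two-finger parallel gripper is mounted at the origin on the work surface. World frame = base frame: x ahead of the robot, y to its left, z up, the work surface at z = 0. Lengths are in m, angles in rad, forces in N, time in s.
With the tool pointing down it reaches from about 0.225 to 0.875 m from the base axis. Payload 3.4 kg.
Tool frame: the origin (TCP) lies at the very end of the fingers, on their centre line; the grasp point (between the pads) lies 19 mm behind it; z points along the fingers, y is the line along which they close (so a half turn about z gives the same grasp; the last joint's range is limited). The gripper opens to 85 mm and grips with 20 to 120 N. Pads are 22 mm wide; open, the fingers measure 114 mm over their backs; the gripper's body (76 mm by 85 mm) begins 54 mm behind the grasp point. The pads swing forward as they close: fully open they stand 13 mm farther back than shut.
Start: joints at [1.093, 0.276, 1.505, -0, 1.361, -0.121], TCP at [0.201, 0.539, 0.205] pointing down, gripper open.
Joint ranges: [-2.89, 2.89], [-0.75, 2.08], [0.22, 2.7], [-1.18, 4.32], [0.11, 2.71], [-2.7, 2.7]. Speed limits (rad/s): [2.57, 2.57, 3.14, 3.14, 3.14, 3.14].

INTERFACE

Orientations are given as a unit quaternion [w, x, y, z].
In Python, from rig import readout, vision, manip gives the robot as it stands.
- The arm moves only by the shell command python3 -m handwheel 'ROWS' [FORCE]. ROWS is JSON, a list of rows, each a list of 3 entries, a list of its own where there are three numbers: the shift along the tool's x, y, z in mm, then the turn, a rotation vector about the tool's x, y, z in units of 6 degrees (1.0 is 6 degrees), then the closure, from -1 (fully open) to 1 (shut), so that 0 is half open. A call has 1 to 20 rows; each row shifts and turns the commanded pose from where the row before left it, along the tool's axes as they then stand; what a row does not reach is not made up. A row lasts 1/8 s, in which the tool goes at most 62.5 mm and 10.7 degrees, less where a joint would pass 70% of its speed; a pose out of reach is approached as far as the arm can. A call is refused whole if a number of a shift passes 62.5 or a number of a turn 1, either way. A call with a gripper value outside its range is refused whole. The fingers move at their own pace and stop on an object; FORCE is the grip in N (left out, the last holds). Time passes only in rows, so rows that do not move let the fingers close. It gives the time, the measured TCP pose, the force, the opening and the grip force at its end, in the units of the state.
- readout.get_state(): the state, without advancing time (a new reading comes with each control period).
- vision.get_image(name): name is "side" or "top" or "wrist"; returns the picture (480x640x3 uint8, blue, green, red); there is no depth.
- vision.camera_params(name): a dict with "intrinsics" (3x3 intrinsics, pixels), "dist" ([k1, k2, p1, p2, k3] as OpenCV has them; the pictures are not rectified), "rvec" (rotation vector, rad) and "tvec" (3), from world to camera coordinates, as OpenCV has them; the wrist camera has in their place "hand_eye" (4x4, takes a point from camera to tool coordinates, whose origin is the TCP and whose axes are the flange's). Camera axes: x right, y down, z forward; pixel columns grow to the right and rows downward; lengths in m; the calibration is good to about 2 mm. A picture is of the moment at which its call begins: read the wrist's pose just before it. camera_params takes no time and is no camera call.
- manip.sign_off(): hands the job in; it is judged then, once.
The state is a dict: "clock": time; "qpos": joint angles; "qd": joint speeds; "effort": joint torques, N m; "position": TCP position; "ee_rot": TCP orientation; "contact_force": force on the tool from outside, world axes, zero at the start; "moment": the same for the moment, N m; "width": finger opening in m; "gripper_force": force on a finger pad.
Only numpy, scipy, OpenCV 4.12 (cv2) and the standard library are available. Lean on these libraries where they do the work, as an engineer would, in place of code of your own. Each camera call takes 0.05 s, during which the arm holds its last target. There are 200 camera calls.

## Working session

There is one attempt and no reset: what is moved stays moved. The work goes in short steps, Python scripts to look and compute and a shell command to move; the robot and the scene stay as the last step left them, time stands still between calls to the robot, and variables do not carry over. Pictures are saved under pics/ and viewed, at most 10 in all, crops included, and the job is handed in when it is done.

```bash
mkdir -p pics; cat > h.py <<'E'
import numpy as np, cv2
from rig import readout, vision, manip
from scipy.spatial.transform import Rotation as R
def cam(n, st=None):
    p=vision.camera_params(n); K=np.array(p["intrinsics"],float); d=np.array(p["dist"],float)
    if "rvec" in p:
        Rm=cv2.Rodrigues(np.array(p["rvec"],float))[0]; t=np.array(p["tvec"],float).ravel()
    else:
        H=np.array(p["hand_eye"],float); q=st["ee_rot"]; T=np.eye(4)
        T[:3,:3]=R.from_quat([q[1],q[2],q[3],q[0]]).as_matrix(); T[:3,3]=st["position"]
        W=np.linalg.inv(T@H); Rm=W[:3,:3]; t=W[:3,3]
    return K,d,Rm,t
def ray(c,uv):
    K,d,Rm,t=c; n=cv2.undistortPoints(np.array([[uv]],float),K,d)[0,0]
    return -Rm.T@t, Rm.T@np.array([n[0],n[1],1])
def onplane(c,uv,z):
    o,v=ray(c,uv); return o+v*(z-o[2])/v[2]
def two(c1,a,c2,b):
    o1,v1=ray(c1,a);o2,v2=ray(c2,b)
    s=np.linalg.lstsq(np.c_[v1,-v2],o2-o1,rcond=None)[0]
    p,q=o1+s[0]*v1,o2+s[1]*v2
    return (p+q)/2,np.linalg.norm(p-q)
def proj(c,P):
    K,d,Rm,t=c; return cv2.projectPoints(np.array(P,float).reshape(-1,3),cv2.Rodrigues(Rm)[0],t,K,d)[0][:,0]
E
python3 - <<'E'
from h import *
print(readout.get_state())
for n in("top","side"):cv2.imwrite(f"pics/{n}0.png",vision.get_image(n))
E
```

```text
{'clock': 0.0, 'qpos': array([ 1.09300489e+00,  2.76614532e-01,  1.50612572e+00, -4.78095337e-06,
        1.36068968e+00, -1.20986121e-01]), 'qd': array([-0.00213728,  0.00038129, -0.00068908,  0.0003682 , -0.00083157,
       -0.00155215]), 'effort': array([ 1.29186312e-03, -4.16773403e+01, -2.45802963e+01, -1.19481219e-04,
        1.06464507e-02, -2.07529575e-05]), 'position': array([0.20057385, 0.53827756, 0.20413156]), 'ee_rot': array([-2.68707011e-04,  1.77457245e-01,  9.84128082e-01, -8.78466329e-04]), 'contact_force': array([0.41095789, 0.85444567, 0.27695488]), 'moment': array([-0.01821752, -0.06295794, -0.02345187]), 'gripper_force': 0.0, 'width': 0.08536332309626561}
```

View pics/top0.png

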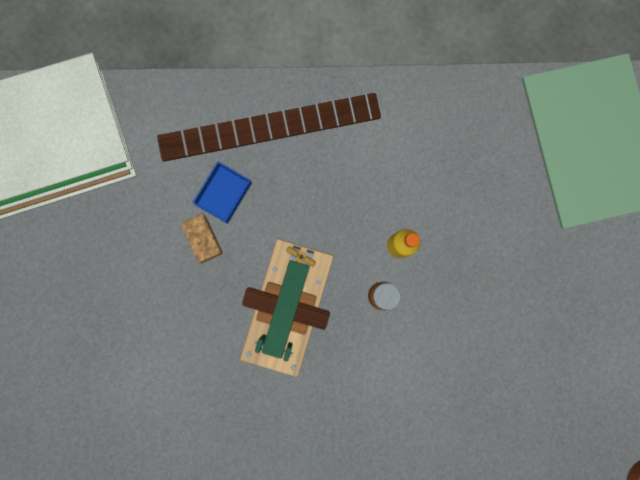

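View pics/side0.png

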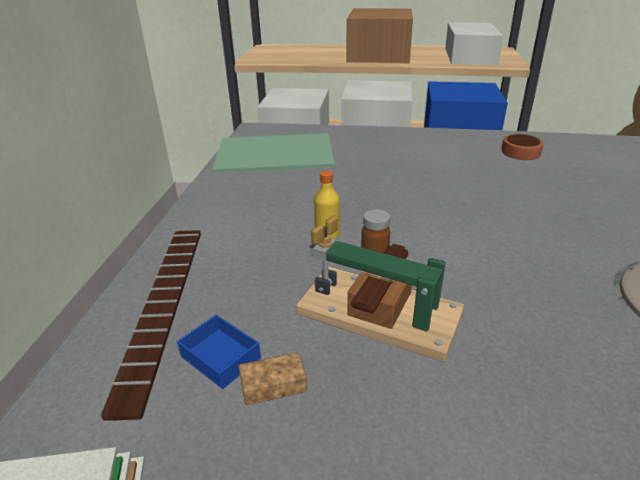

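The top view shows the nut at about (301,257), with the base running from its pivot end (270,368) to its bolt end (305,248). The side view has the wings at about (325,233). The tray (222,192) and block (201,238) are left of the swing direction, and the bottle (404,243) and jar (385,297) are on the right.

```bash
python3 - <<'E'
from h import *
t=cam("top");s=cam("side")
for uv in [(277,240),(333,256),(297,376),(241,360)]: print("corner",onplane(t,uv,.02).round(4))
for n,uv,z in[("tray",(222,192),.015),("block",(201,238),.03),("bottle",(411,240),.13),("jar",(386,297),.07)]:print(n,onplane(t,uv,z).round(3))
im=cv2.imread("pics/top0.png");print(im[257,301],im[254,292],im[262,312])
print(two(t,(301,257),s,(325,233)))
print(ray(t,(320,240)),ray(s,(320,240))[0])
a=cv2.resize(im[225:385,190:390],None,fx=3.5,fy=3.5,interpolation=cv2.INTER_CUBIC)
b=cv2.imread("pics/side0.png");b=cv2.resize(b[195:305,275:375],None,fx=5,fy=5,interpolation=cv2.INTER_CUBIC)
a=a[:550]
cv2.imwrite("pics/c0.png",np.hstack([a[:550,250:550],b[:550]]))
E
```

```text
corner [0.6132 0.0895 0.02  ]
corner [ 0.581  -0.0126  0.02  ]
corner [0.3664 0.0591 0.02  ]
corner [0.3983 0.159  0.02  ]
tray [0.706 0.189 0.015]
block [0.62  0.226 0.03 ]
bottle [ 0.598 -0.136  0.13 ]
jar [ 0.504 -0.1    0.07 ]
[70 65 65] [ 65 112 139] [ 65 129 164]
(array([0.57571102, 0.045886  , 0.12063597]), np.float64(0.0007410714718994843))
(array([0.52818067, 0.04216791, 0.99737931]), array([ 0.08453853, -0.03231351, -0.99594009])) [0.49210126 0.61565193 0.48875494]
```

View pics/c0.png

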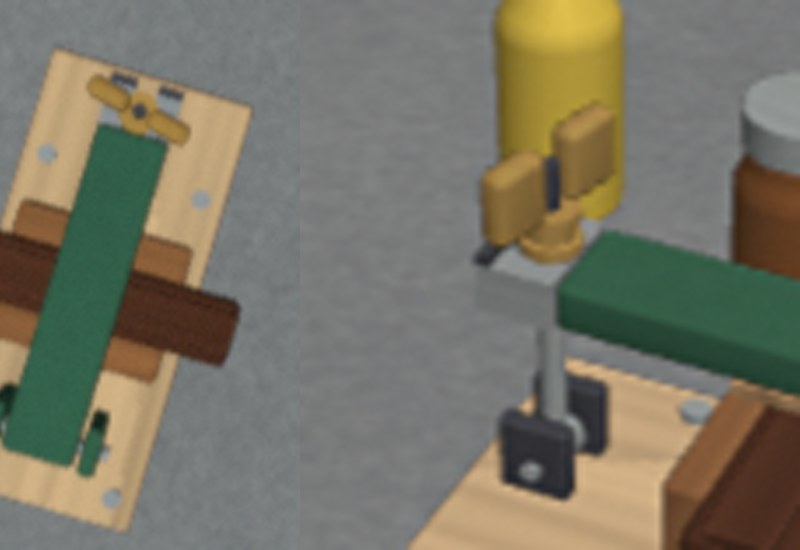

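The crop shows the wing tips at about (287,249) and (315,264) in the top view, so the wings sit about 11° off the press y axis. The bolt end is dark and shows in the gap between them.

```bash
cat >> h.py <<'E'
def rel(st,p,yaw_y):
    """shift in tool axes (mm) to put TCP at p, and turn about tool z (units of 6 deg) for tool y at yaw_y, tool down"""
    q=st["ee_rot"];T=R.from_quat([q[1],q[2],q[3],q[0]]).as_matrix()
    x=np.array([-np.sin(yaw_y),np.cos(yaw_y),0]);y=np.array([np.cos(yaw_y),np.sin(yaw_y),0])
    D=np.c_[np.cross(y,[0,0,-1]),y,[0,0,-1]]
    return (T.T@(np.array(p)-st["position"])*1e3).round(1),(R.from_matrix(T.T@D).as_rotvec()/np.radians(6)).round(2)
def brass(im,x0,x1,y0,y1):
    h=cv2.cvtColor(im,cv2.COLOR_BGR2HSV);m=cv2.inRange(h,(12,110,60),(28,255,255))
    k=np.zeros_like(m);k[y0:y1,x0:x1]=m[y0:y1,x0:x1];return k
E
python3 - <<'E'
from h import *
t=cam("top");st=readout.get_state()
im=cv2.imread("pics/top0.png")
a=[onplane(t,uv,.138) for uv in((287.1,249.3),(314.9,264.1))];print(a)
w=a[1]-a[0];print(np.linalg.norm(w),np.arctan2(w[0],-w[1]))
n=np.arctan2(w[0],-w[1]);c=(a[0]+a[1])/2
print(rel(st,[c[0],c[1],.25],n))
E
```

```text
[array([0.58747616, 0.0678626 , 0.138     ]), array([0.56231517, 0.02366115, 0.138     ])]
0.05086102246195856 -0.5174905795051056
(array([-522.7, -330.9,  -45.3]), array([-1.000e-02,  1.000e-02,  1.653e+01]))
```

```bash
python3 -m handwheel '[[[-30,-19,-20],[0,0,0],-0.4],[[-55,-35,-10],[0,0,0],-0.4],[[-55,-35,-10],[0,0,0],-0.4],[[-55,-35,-5],[0,0,0.5],-0.4],[[-50,-38,0],[0,0,0],-0.4],[[-50,-37,0],[0,0,0],-0.4],[[-50,-37,0],[0,0,0],-0.4],[[-50,-37,0],[0,0,0],-0.4],[[-50,-37,0],[0,0,0],-0.4],[[-50,-30,0],[0,0,0],-0.4]]'
python3 -m handwheel '[[[0,0,0],[0,0,1],-0.4],[[0,0,0],[0,0,1],-0.4],[[0,0,0],[0,0,1],-0.4],[[0,0,0],[0,0,1],-0.4],[[0,0,0],[0,0,1],-0.4],[[0,0,0],[0,0,1],-0.4],[[0,0,0],[0,0,1],-0.4],[[0,0,0],[0,0,1],-0.4],[[0,0,0],[0,0,1],-0.4],[[0,0,0],[0,0,1],-0.4],[[0,0,0],[0,0,1],-0.4],[[0,0,0],[0,0,1],-0.4],[[0,0,0],[0,0,1],-0.4],[[0,0,0],[0,0,1],-0.4],[[0,0,0],[0,0,1],-0.4],[[0,0,0],[0,0,1],-0.4],[[0,0,0],[0,0,0],-0.4]]'
python3 - <<'E'
from h import *
st=readout.get_state();im=vision.get_image("wrist");cv2.imwrite("pics/w1.png",im);np.save("w1.npy",st,allow_pickle=True)
print(st["qpos"],rel(st,[.5749,.0458,.25],-.517))
print(vision.camera_params("wrist")["hand_eye"],proj(cam("wrist",st),[.5749,.0458,.138]))
E
```

```text
clock: 1.35
position: [0.524, 0.0429, 0.2485]
ee_rot: [-0.0, 0.204, 0.979, 0.0]
contact_force: [0.5, 0.5, 1.1]
width: 0.0596
gripper_force: 0.0
clock: 3.48
position: [0.5233, 0.045, 0.2483]
ee_rot: [-0.0, 0.863, 0.505, -0.0]
contact_force: [0.3, -0.6, -0.1]
width: 0.0597
gripper_force: 0.0
[-4.67700854e-02  1.78886807e-01  1.52891474e+00  6.94973451e-05
  1.43473813e+00  4.65821755e-01] (array([26. , 44.6, -1.7]), array([-0.01,  0.  ,  0.04]))
[[-4.18033447e-04 -9.57733578e-01 -2.87656427e-01  7.33842105e-02]
 [ 9.99999913e-01 -4.00526282e-04 -1.19712054e-04  9.61444012e-04]
 [-5.61705598e-07 -2.87656451e-01  9.57733661e-01 -1.69123955e-01]
 [ 0.00000000e+00  0.00000000e+00  0.00000000e+00  1.00000000e+00]] [[376.75808016 203.75402761]]
```

View pics/w1.png

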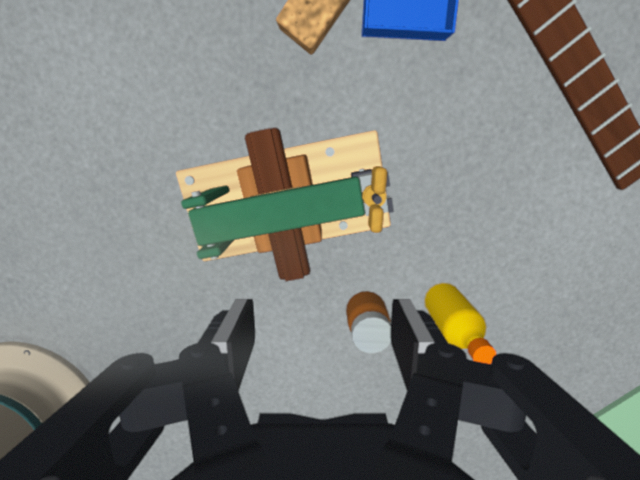

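The wrist picture shows the nut at (377,199), with wing tips at (380,168) and (376,231). It's about 4 px from the prediction and turned by about 3.5°. I'll move over it and refine from closer.

```bash
python3 -m handwheel '[[[13,22,20],[0,0,0],-0.4],[[13,22.6,25],[0,0,0],-0.4],[[0,0,0],[0,0,0],-0.4],[[0,0,0],[0,0,0],-0.4]]'
python3 - <<'E'
from h import *
st=readout.get_state();im=vision.get_image("wrist");cv2.imwrite("pics/w2.png",im);np.save("w2.npy",st,allow_pickle=True)
print(st["position"],st["contact_force"])
for z in(.120,.138):print(proj(cam("wrist",st),[.5749,.0458,z]))
cv2.imwrite("pics/w2c.png",cv2.resize(im[120:420,170:470],None,fx=2,fy=2))
E
```

```text
clock: 4.03
position: [0.5747, 0.0457, 0.2039]
ee_rot: [-0.0, 0.863, 0.505, -0.0]
contact_force: [0.4, 0.2, 0.5]
width: 0.0599
gripper_force: 0.0
[0.57469231 0.04573375 0.20390037] [0.39807595 0.22811163 0.47062772]
[[321.34689068 243.80320248]]
[[321.259508  250.9299716]]
```

View pics/w2c.png

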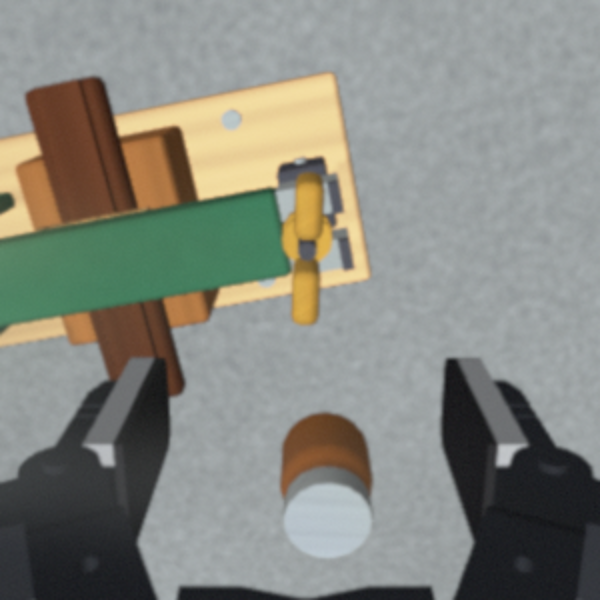

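The nut centre is at about (323.5,245), where I predicted (321,248.5). That calls for a correction of about +2 mm in tool x, +1.3 mm in tool y and a +0.3 unit turn. Next I descend and close gently.

```bash
python3 -m handwheel '[[[2,1.3,10],[0,0,0.3],0.2],[[0,0,20],[0,0,0],0.3],[[0,0,20],[0,0,0],0.3],[[0,0,15],[0,0,0],0.3],[[0,0,12],[0,0,0],0.3],[[0,0,8],[0,0,0],0.3],[[0,0,0],[0,0,0],0.3]]' 20
python3 -m handwheel '[[[0,0,0],[0,0,0],0.45],[[0,0,0],[0,0,0],0.6],[[0,0,0],[0,0,0],0.65],[[0,0,0],[0,0,0],0.7],[[0,0,0],[0,0,0],0.8],[[0,0,0],[0,0,0],1],[[0,0,0],[0,0,0],1],[[0,0,0],[0,0,0],1]]' 20
python3 - <<'E'
from h import *
st=readout.get_state();print(st["moment"],st["qpos"])
a=vision.get_image("wrist");b=vision.get_image("side")
cv2.imwrite("pics/g1.png",np.hstack([cv2.resize(a[150:420,190:450],(390,405)),cv2.resize(b[170:290,260:380],(405,405))]))
E
```

```text
clock: 4.95
position: [0.5771, 0.0468, 0.1183]
ee_rot: [-0.0, 0.871, 0.491, -0.0]
contact_force: [0.4, 0.1, 0.8]
width: 0.03
gripper_force: 0.0
clock: 5.95
position: [0.5773, 0.0468, 0.1187]
ee_rot: [-0.0, 0.871, 0.491, 0.0]
contact_force: [-0.6, 0.4, 0.7]
width: -0.0002
gripper_force: 0.0
[0.02191607 0.01388435 0.00148995] [-3.92591931e-02  3.42043719e-01  1.63117451e+00  1.06957403e-04
  1.16836796e+00  5.06023408e-01]
```

View pics/g1.png

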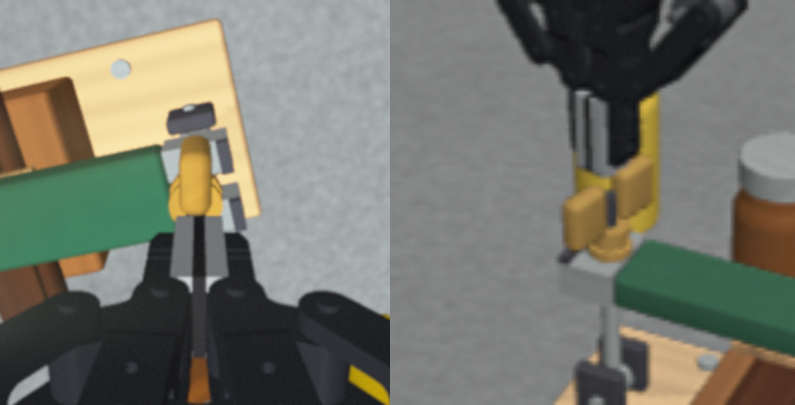

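The fingers shut on nothing (width 0). They show at about (323,295) in the wrist frame and are hidden behind the far wing in the side view. I'll check where the TCP projects.

```bash
python3 - <<'E'
from h import *
st=readout.get_state()
print(proj(cam("wrist",st),st["position"]),proj(cam("side"),st["position"]),proj(cam("top"),st["position"]))
# in raw side image: finger/wing pixels of crop -> raw
f=lambda x,y:(260+(x-390)*120/405,170+y*120/405)
print(f(620,170),f(583,220),f(632,185),f(610,250))
a=[np.array(v) for v in [(196,140)]]; print(190+196/1.5,150+140/1.5, 150+217/1.5)
# nut: triangulate wrist w2 (hub centre) with side/top
s2=np.load("w2.npy",allow_pickle=True).item();s1=np.load("w1.npy",allow_pickle=True).item()
print(two(cam("wrist",s2),(323.5,245),cam("wrist",s1),(377,199)))
print(two(cam("wrist",s2),(323.5,245),cam("side"),f(610,205)))
print(two(cam("wrist",s2),(323.5,245),cam("top"),(301,256.8)))
E
```

```text
[[320.52325904 288.79295735]] [[324.10719118 234.40680854]] [[300.38207054 255.89229666]]
(328.14814814814815, 220.37037037037038) (317.18518518518516, 235.1851851851852) (331.7037037037037, 224.8148148148148) (325.1851851851852, 244.07407407407408)
320.66666666666663 243.33333333333331 294.66666666666663
(array([0.57732132, 0.04729028, 0.13070846]), np.float64(0.0006405331736925559))
(array([0.57613819, 0.04513855, 0.12395259]), np.float64(0.0005839887493257763))
(array([0.57594691, 0.04549445, 0.12367239]), np.float64(0.0010965985257317375))
```

```bash
python3 - <<'E'
from h import *
b=vision.get_image("side");t=vision.get_image("top")
cv2.imwrite("pics/g2.png",np.hstack([cv2.resize(b[185:260,295:365],(560,600),interpolation=cv2.INTER_CUBIC),cv2.resize(t[210:310,280:320],(240,600),interpolation=cv2.INTER_CUBIC)]))
E
```

```text
(no output)
```

View pics/g2.png

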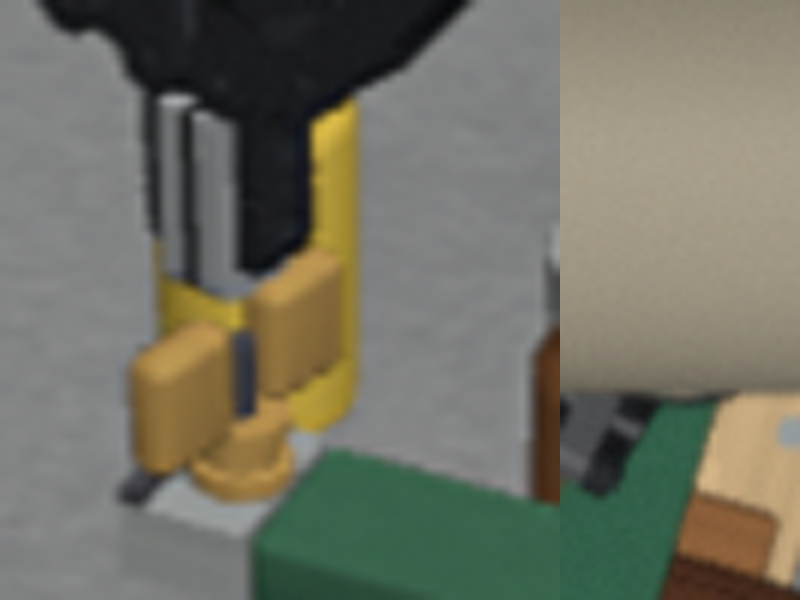

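```bash
python3 - <<'E'
from h import *
st=readout.get_state();w=cam("wrist",st);s=cam("side");p=st["position"]
q=st["ee_rot"];T=R.from_quat([q[1],q[2],q[3],q[0]]).as_matrix()
for uv in[(323,295),(323,300)]:
  for sv in[(320.6,221),(324,219.5),(317,219.5)]:
    P,e=two(w,uv,s,sv);print(uv,sv,((P-p)@T*1e3).round(1),round(e*1e3,1))
for d in[(0,0,0),(0,0,-.02),(.011,0,0),(.011,0,-.02),(-.03,0,0),(-.02,0,0)]:
  P=p+T@np.array(d);print(d,proj(w,P).round(0),proj(s,P).round(0))
# nut parts in side image, on vertical axis at nut xy
c=[.5765,.0462]
for z in(.1,.108,.114,.126,.138,.150):print(z,proj(s,[*c,z]).round(1))
for tip in[(.5885,.0683),(.5635,.0241)]:print(proj(s,[[*tip,.114],[*tip,.138]]).round(1))
E
```

```text
(323, 295) (320.6, 221) [  7.3   0.8 -25.6] 1.7
(323, 295) (324, 219.5) [  5.4  -0.8 -26.4] 6.9
(323, 295) (317, 219.5) [ 11.2   1.8 -30.5] 2.0
(323, 300) (320.6, 221) [  5.4   1.3 -24.9] 0.2
(323, 300) (324, 219.5) [  3.4  -0.2 -25.6] 5.1
(323, 300) (317, 219.5) [  9.5   2.3 -29.9] 3.8
(0, 0, 0) [[321. 289.]] [[324. 234.]]
(0, 0, -0.02) [[320. 306.]] [[324. 223.]]
(0.011, 0, 0) [[320. 269.]] [[319. 238.]]
(0.011, 0, -0.02) [[320. 284.]] [[319. 226.]]
(-0.03, 0, 0) [[321. 339.]] [[337. 226.]]
(-0.02, 0, 0) [[321. 323.]] [[333. 229.]]
0.1 [[324.9 244.9]]
0.108 [[324.8 240.3]]
0.114 [[324.8 236.9]]
0.126 [[324.6 230. ]]
0.138 [[324.5 222.9]]
0.15 [[324.3 215.7]]
[[314.4 244.8]
 [313.8 230.6]]
[[335.4 229.4]
 [335.3 215.6]]
```

Both views put the real fingertips about 25 mm above the reported TCP, at z ≈ 0.143, just over the wing tops. They may also sit slightly towards tool −x. I'll reopen, shift +3 mm in x, descend in steps and close again.

```bash
python3 -m handwheel '[[[0,0,0],[0,0,0],0.3],[[0,0,0],[0,0,0],0.3],[[3,0,0],[0,0,0],0.3],[[0,0,8],[0,0,0],0.3],[[0,0,8],[0,0,0],0.3],[[0,0,6],[0,0,0],0.3],[[0,0,0],[0,0,0],0.3]]' 20
python3 - <<'E'
from h import *
st=readout.get_state();w=cam("wrist",st)
b=vision.get_image("side");t=vision.get_image("wrist")
cv2.imwrite("pics/g3.png",np.hstack([cv2.resize(b[185:260,295:365],(400,428),interpolation=cv2.INTER_CUBIC),cv2.resize(t[180:394,220:420],(400,428),interpolation=cv2.INTER_CUBIC)]))
E
```

```text
clock: 7.02
position: [0.5783, 0.0494, 0.0959]
ee_rot: [-0.0, 0.871, 0.491, -0.001]
contact_force: [0.5, -1.0, -0.1]
width: 0.03
gripper_force: 0.0
```

View pics/g3.png

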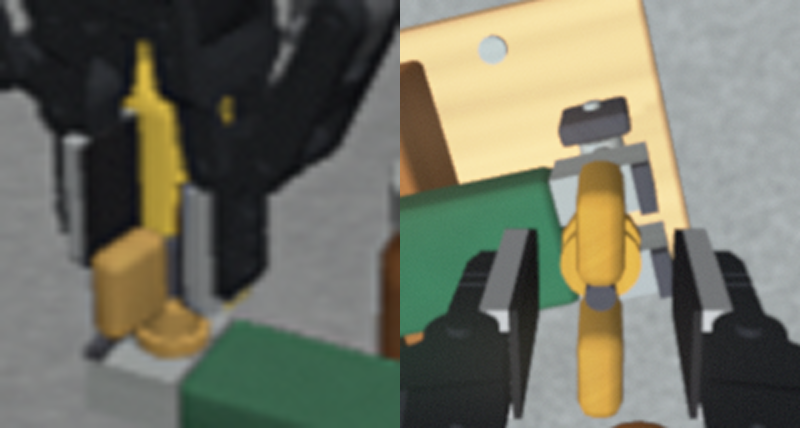

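Both fingers now straddle the wings: in the crop the wings are at x=600, and the finger faces are at 535 and 680. Closing now.

```bash
python3 -m handwheel '[[[0,0,0],[0,0,0],0.5],[[0,0,0],[0,0,0],0.6],[[0,0,0],[0,0,0],0.7],[[0,0,0],[0,0,0],0.9],[[0,0,0],[0,0,0],0.9]]' 20; python3 -c "
from h import *
s=readout.get_state();print(s['moment'],s['qpos'])"
```

```text
clock: 7.75
position: [0.5786, 0.0497, 0.0969]
ee_rot: [-0.0, 0.871, 0.491, -0.0]
contact_force: [-2.2, 1.2, 2.9]
width: 0.0095
gripper_force: 22.4
[ 0.16054543  0.27185333 -0.0564035 ] [-3.45349576e-02  3.63397454e-01  1.65766004e+00  6.10966385e-04
  1.12093479e+00  5.10668636e-01]
```

```bash
python3 - <<'E'
from h import *
st=readout.get_state();w=cam("wrist",st);q=st["ee_rot"];T=R.from_quat([q[1],q[2],q[3],q[0]]).as_matrix()
for z in(.128,.132):
  P=onplane(w,(320,328.5),z);print(P.round(4),((P-st["position"])@T*1e3).round(1))
E
python3 -m handwheel '[[[0,-0.3,-0.2],[0,0,-1],0.9],[[0,-0.3,-0.2],[0,0,-1],0.9],[[0,-0.3,-0.2],[0,0,-1],0.9],[[0,-0.3,-0.2],[0,0,-1],0.9],[[0,0,0],[0,0,0],0.9]]'; python3 -c "
from h import *
s=readout.get_state();print(s['moment'],s['qpos'],s['position'])"
```

```text
[0.5756 0.0449 0.128 ] [ -5.6  -0.1 -31.1]
[0.5768 0.0469 0.132 ] [ -3.3  -0.1 -35.1]
clock: 8.38
position: [0.5775, 0.0501, 0.0976]
ee_rot: [-0.0, 0.751, 0.661, 0.0]
contact_force: [-1.3, 1.9, 2.5]
width: 0.0093
gripper_force: 22.3
[0.30405331 0.28008883 0.01744653] [-3.37849316e-02  3.61343843e-01  1.65906721e+00  5.64529250e-04
  1.12161214e+00  9.34800095e-02] [0.57747104 0.05012123 0.09762068]
```

```bash
python3 -m handwheel '[[[0,-0.4,-0.2],[0,0,-1],0.9],[[0,-0.4,-0.2],[0,0,-1],0.9],[[0,-0.4,-0.2],[0,0,-1],0.9],[[0,-0.4,-0.2],[0,0,-1],0.9],[[0,-0.4,-0.2],[0,0,-1],0.9],[[0,-0.4,-0.2],[0,0,-1],0.9],[[0,-0.4,-0.2],[0,0,-1],0.9],[[0,-0.4,-0.2],[0,0,-1],0.9],[[0,0,0],[0,0,0],0.9]]'; python3 -m handwheel '[[[0,-0.4,-0.2],[0,0,-1],0.9],[[0,-0.4,-0.2],[0,0,-1],0.9],[[0,-0.4,-0.2],[0,0,-1],0.9],[[0,-0.4,-0.2],[0,0,-1],0.9],[[0,-0.4,-0.2],[0,0,-1],0.9],[[0,-0.4,-0.2],[0,0,-1],0.9],[[0,-0.4,-0.2],[0,0,-1],0.9],[[0,-0.4,-0.2],[0,0,-1],0.9],[[0,-0.4,-0.2],[0,0,-1],0.9],[[0,-0.4,-0.2],[0,0,-1],0.9],[[0,-0.4,-0.2],[0,0,-1],0.9],[[0,-0.4,-0.2],[0,0,-1],0.9],[[0,0,0],[0,0,0],0.9]]'; python3 -c "
from h import *
s=readout.get_state();print(s['moment'],s['qpos'],s['position'])"
```

```text
clock: 9.5
position: [0.5751, 0.0494, 0.0993]
ee_rot: [0.0, 0.418, 0.909, 0.0]
contact_force: [-0.0, 1.6, 1.4]
width: 0.0095
gripper_force: 22.3
clock: 11.12
position: [0.5742, 0.0457, 0.1018]
ee_rot: [0.001, -0.196, 0.981, 0.001]
contact_force: [0.6, 4.6, 1.9]
width: 0.0093
gripper_force: 22.4
[0.81554772 0.02428638 0.06431814] [-0.04251584  0.35146593  1.66317836  0.00202669  1.12536263 -2.0078758 ] [0.57423416 0.0457494  0.10183156]
```

The nut has turned 2.52 rad, a rise of 5 mm. Now I'll release it and look along the wing normal, to read the bolt end against the wing tops.

```bash
python3 -m handwheel '[[[0,0,0],[0,0,0],0.4],[[0,0,0],[0,0,0],0.3],[[0,0,0],[0,0,0],0.3],[[0,0,-20],[0,0,0],0.3],[[0,0,-30],[0,0,0],0.3],[[0,0,-26],[0,0,1],0.3],[[0,0,0],[0,0,1],0.3],[[0,0,0],[0,0,1],0.3],[[0,0,0],[0,0,1],0.3],[[0,0,0],[0,0,1],0.3],[[0,0,0],[0,0,1],0.3],[[0,0,0],[0,0,1],0.3],[[0,0,0],[0,0,1],0.3],[[0,0,0],[0,0,1],0.3],[[0,0,0],[0,0,1],0.3],[[0,0,0],[0,0,1],0.3],[[0,0,0],[0,0,1],0.3],[[0,0,0],[0,0,1],0.3],[[0,0,0],[0,0,1],0.3],[[22,0,0],[0,0,1],0.3]]'
python3 -m handwheel '[[[0,0,0],[0,-0.9,0],0.3],[[0,0,0],[0,-0.9,0],0.3],[[0,0,0],[0,-0.9,0],0.3],[[0,0,0],[0,-0.9,0],0.3],[[0,0,0],[0,-0.9,0],0.3],[[0,0,0],[0,-0.9,0],0.3],[[0,0,0],[0,0,0],0.3],[[0,0,0],[0,0,0],0.3]]'
python3 - <<'E'
from h import *
st=readout.get_state();im=vision.get_image("wrist");np.save("w3.npy",st,allow_pickle=True);cv2.imwrite("pics/w3.png",im)
w=cam("wrist",st);p=proj(w,[[.576,.046,z] for z in(.100,.126,.132,.14)]);print(p.round(0))
u,v=p[1].astype(int);u=np.clip(u,100,540);v=np.clip(v,80,400)
c=im[v-80:v+80,u-100:u+100];print(u-100,v-80);cv2.imwrite("pics/w3c.png",cv2.resize(c,(750,600),interpolation=cv2.INTER_CUBIC))
E
```

```text
clock: 13.62
position: [0.5634, 0.063, 0.1772]
ee_rot: [0.0, 0.556, 0.831, -0.0]
contact_force: [0.3, 0.2, 0.3]
width: 0.0298
gripper_force: 0.0
clock: 14.62
position: [0.5632, 0.0639, 0.1778]
ee_rot: [0.232, 0.532, 0.8, -0.154]
contact_force: [-0.1, 0.3, -0.3]
width: 0.0296
gripper_force: 0.0
[[328. 214.]
 [329. 241.]
 [329. 248.]
 [329. 258.]]
228 161
```

View pics/w3c.png

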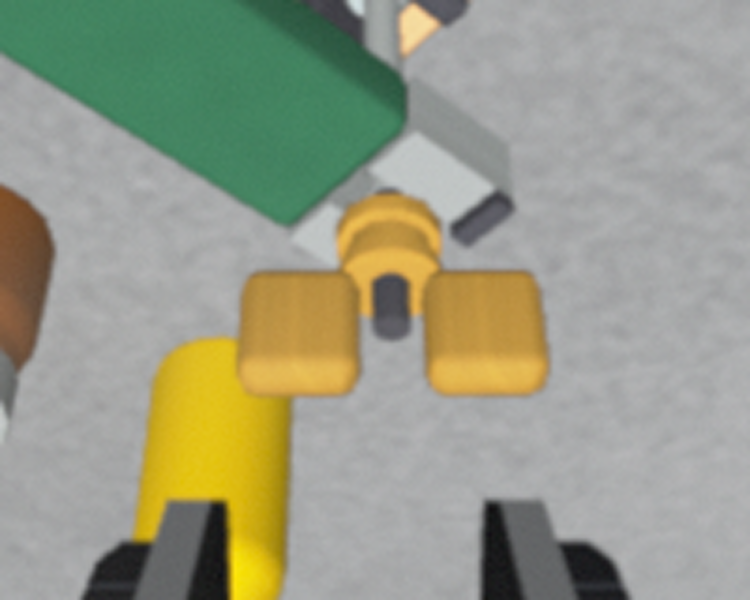

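The wings are seen face on, upside down. They span 237–550 in the crop, with the front-bottom edge at y≈272 and the top back edge at 395. The far rim of the bolt end is at (391,338).

```bash
python3 - <<'E'
from h import *
st=np.load("w3.npy",allow_pickle=True).item();w=cam("wrist",st)
c=np.array([.5765,.0462]);q=st["ee_rot"];x=R.from_quat([q[1],q[2],q[3],q[0]]).as_matrix()[:,0];n=x[:2]/np.hypot(*x[:2]);t=np.array([-n[1],n[0]])
f=lambda a,b,z:((proj(w,[*(c+n*a+t*b),z])[0]-[228,161])*3.75).round(0)
print("bolt far rim 338:",f(-4,0,.132),"near",f(4,0,.132))
for W in(.130,.132,.134):
  print(W,"back top",f(-5,14,W+.012),"front top",f(5,14,W+.012),"front bot",f(5,14,W-.012),"tips",f(5,26.5e-3,W)[0]-f(5,-26.5e-3,W)[0],"collar bottom front",f(10,0,W-.025)) if 0 else print(W,[f(a*1e-3,b*1e-3,W+d*1e-3) for a,b,d in((-5,16,12),(5,16,12),(5,16,-12),(9.5,0,-11),(10,0,-20))], f(.005,.0265,W)[0]-f(.005,-.0265,W)[0])
print(f(-.004,0,.132),f(.004,0,.132))
im=cv2.imread("pics/w3.png");h=cv2.cvtColor(im,cv2.COLOR_BGR2HSV)
for u in(305,319,355): print(u,[(v,*im[v,u]) for v in range(225,270,1) if u!=319] if 0 else im[220:272,u].sum(1).tolist())
u=332;print(im[220:272,u].sum(1).tolist())
E
```

```text
bolt far rim 338: [ 356. 1360.] near [ 352. 1521.]
0.13 [array([288., 390.]), array([286., 352.]), array([291., 249.]), array([381., 235.]), array([380., 197.])] -308.0
0.132 [array([288., 399.]), array([286., 362.]), array([290., 257.]), array([381., 243.]), array([380., 205.])] -309.0
0.134 [array([288., 408.]), array([285., 371.]), array([290., 265.]), array([381., 251.]), array([380., 213.])] -311.0
[381. 341.] [381. 311.]
305 [291, 360, 441, 476, 520, 532, 519, 508, 515, 517, 511, 494, 455, 358, 349, 389, 394, 398, 399, 404, 400, 402, 408, 408, 409, 408, 410, 410, 417, 419, 420, 419, 420, 422, 427, 438, 454, 478, 495, 497, 503, 497, 492, 480, 468, 436, 382, 360, 363, 373, 364, 361]
319 [368, 397, 431, 473, 491, 487, 482, 465, 447, 420, 397, 395, 382, 348, 342, 373, 383, 379, 391, 385, 381, 388, 391, 386, 387, 389, 396, 395, 389, 399, 391, 393, 393, 395, 402, 413, 436, 456, 476, 484, 479, 480, 474, 454, 437, 419, 441, 491, 509, 511, 507, 503]
355 [290, 290, 286, 299, 360, 430, 481, 493, 495, 507, 511, 505, 462, 360, 371, 400, 403, 398, 397, 402, 405, 409, 408, 409, 409, 411, 406, 408, 413, 413, 413, 413, 412, 417, 413, 437, 454, 479, 498, 500, 497, 499, 490, 475, 466, 439, 435, 490, 501, 497, 493, 508]
[410, 409, 403, 405, 405, 410, 424, 469, 491, 502, 501, 496, 476, 415, 286, 230, 231, 236, 237, 237, 237, 237, 240, 241, 244, 265, 282, 291, 290, 285, 292, 349, 472, 520, 519, 511, 501, 494, 502, 512, 516, 519, 524, 516, 503, 506, 520, 521, 519, 505, 509, 498]
```

```bash
python3 - <<'E'
from h import *
st=np.load("w3.npy",allow_pickle=True).item();w=cam("wrist",st)
c=np.array([.5765,.0462]);q=st["ee_rot"];x=R.from_quat([q[1],q[2],q[3],q[0]]).as_matrix()[:,0];n=x[:2]/np.hypot(*x[:2])
f=lambda a,z:proj(w,[*(c+n*a),z])[0][1].round(1)
for W in(.131,.132,.133,.134):print(W,"collar bot",f(.01,W-.025),"collar top",f(.01,W-.02),"hub top front",f(.0095,W-.011),"hub/collar",f(.0095,W-.02))
im=cv2.imread("pics/w3.png")
for v in range(205,236):print(v,im[v,331:334].mean(0).round(0))
E
```

```text
0.131 collar bot 209.5 collar top 214.6 hub top front 224.7 hub/collar 215.2
0.132 collar bot 210.5 collar top 215.7 hub top front 225.8 hub/collar 216.2
0.133 collar bot 211.6 collar top 216.7 hub top front 226.9 hub/collar 217.3
0.134 collar bot 212.6 collar top 217.8 hub top front 228.0 hub/collar 218.3
205 [196. 197. 192.]
206 [195. 196. 191.]
207 [196. 197. 193.]
208 [196. 197. 193.]
209 [194. 194. 190.]
210 [178. 177. 173.]
211 [126. 126. 127.]
212 [ 80. 111. 134.]
213 [ 63. 141. 183.]
214 [ 64. 151. 196.]
215 [ 66. 152. 197.]
216 [ 71. 162. 210.]
217 [ 76. 177. 224.]
218 [ 76. 176. 225.]
219 [ 72. 164. 213.]
220 [ 66. 150. 194.]
221 [ 66. 147. 191.]
222 [ 65. 147. 190.]
223 [ 65. 148. 191.]
224 [ 67. 150. 193.]
225 [ 67. 150. 193.]
226 [ 69. 156. 201.]
227 [ 76. 171. 220.]
228 [ 79. 181. 229.]
229 [ 80. 186. 231.]
230 [ 82. 186. 232.]
231 [ 80. 184. 231.]
232 [ 79. 175. 225.]
233 [ 80. 147. 188.]
234 [ 82.  97. 112.]
235 [81. 74. 74.]
```

The collar, hub and wing edges together give nut_wings ≈ 0.1027–0.103 m on the bolt. That's above 0.1005, clear of the lips and well below 0.1046, so no more turning. Next I untilt, shut the fingers and place them behind the wings on the bar side.

```bash
python3 -m handwheel '[[[0,0,0],[0,0.9,0],1],[[0,0,0],[0,0.9,0],1],[[0,0,0],[0,0.9,0],1],[[0,0,0],[0,0.9,0],1],[[0,0,0],[0,0.9,0],1],[[0,0,0],[0,0.9,0],1],[[0,0,0],[0,0,0],1]]'
python3 - <<'E'
from h import *
st=readout.get_state();q=st["ee_rot"];T=R.from_quat([q[1],q[2],q[3],q[0]]).as_matrix()
n=np.array([-.385,.923]);c=np.array([.5765,.0462])
p=np.r_[c+n*.0265,.103];print((T.T@(p-st["position"])*1e3).round(1),T[:,0].round(3),T[:,1].round(3))
px=np.array([np.cos(.318),-np.sin(.318),0]);print("press x in tool",(T.T@px).round(3))
E
```

```text
clock: 15.55
position: [0.5643, 0.0612, 0.1782]
ee_rot: [0.001, 0.556, 0.831, 0.0]
contact_force: [-0.2, 0.3, -1.0]
width: 0.0001
gripper_force: 0.0
[ 8.   5.4 75.2] [-0.382  0.924 -0.001] [0.924 0.382 0.002]
press x in tool [-0.652  0.758  0.002]
```

```bash
python3 -m handwheel '[[[10,5.4,0],[0,0,0],1],[[0,0,20],[0,0,0],1],[[0,0,20],[0,0,0],1],[[0,0,18],[0,0,0],1],[[0,0,10],[0,0,0],1],[[0,0,7],[0,0,0],1],[[0,0,0],[0,0,0],1]]'
python3 - <<'E'
from h import *
b=vision.get_image("side");t=vision.get_image("wrist")
cv2.imwrite("pics/p1.png",np.hstack([cv2.resize(b[185:260,295:365],(400,428),interpolation=cv2.INTER_CUBIC),cv2.resize(t[180:394,220:420],(400,428),interpolation=cv2.INTER_CUBIC)]))
E
```

```text
clock: 16.42
position: [0.5638, 0.0759, 0.1024]
ee_rot: [-0.0, 0.553, 0.833, -0.0]
contact_force: [-0.4, -0.1, -0.0]
width: -0.0002
gripper_force: 0.0
```

View pics/p1.png

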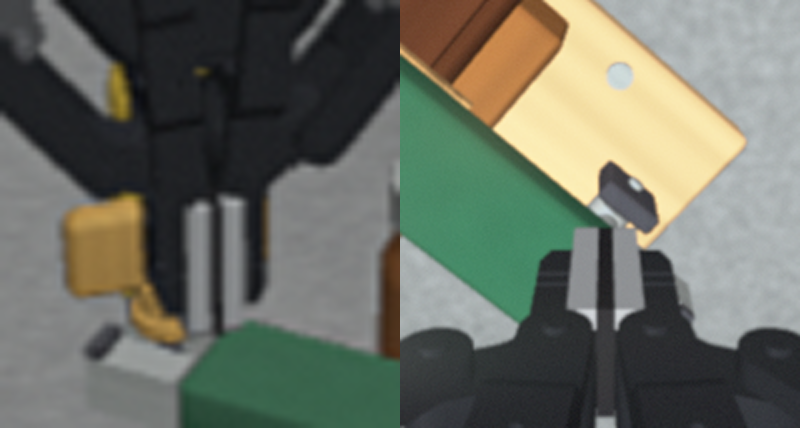

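The fingers stand on the bar/+y side of the nut, just in front of the wing face in the side view and above the lug. I'll push along press +x in small steps, watching force and the brass pixels.

```bash
cat > chk.py <<'E'
from h import *
st=readout.get_state();im=vision.get_image("side");m=brass(im,240,345,195,320)
n,l,s,c=cv2.connectedComponentsWithStats(m)
px=np.array([.95,-.313,0]);py=np.array([.313,.95,0]);d=st["position"]-[.5765,.0462,.03]
print("press-frame tcp x,y,z mm",(d@px*1e3).round(1),(d@py*1e3).round(1),(d[2]*1e3).round(1),"F",(st["contact_force"]@px).round(1),(st["contact_force"]@py).round(1),st["contact_force"][2].round(1))
for i in range(1,n):
    if s[i,4]>15:print("blob",s[i].tolist(),c[i].round(1))
cs=cam("side");
for th in(0,.2,.4,.6,.8,1.0,1.25):
    print(th,proj(cs,np.array([.5765,.0462,.03])+.103*(np.sin(th)*px+np.cos(th)*np.array([0,0,1])))[0].round(0),end=" ")
print()
E
python3 chk.py
python3 -m handwheel '[[[-2,2.3,0],[0,0,0],1],[[-2,2.3,0],[0,0,0],1],[[-2,2.3,0],[0,0,0],1],[[-2,2.3,0],[0,0,0],1],[[-2,2.3,0],[0,0,0],1],[[-2,2.3,0],[0,0,0],1],[[-2,2.3,0],[0,0,0],1],[[0,0,0],[0,0,0],1]]'; python3 chk.py
```

```text
press-frame tcp x,y,z mm -20.6 24.1 73.1 F 0.7 -0.2 -1.0
blob [314, 196, 4, 10, 27] [315.3 201. ]
blob [306, 218, 21, 27, 275] [315.  230.3]
0 [325. 226.] 0.2 [312. 224.] 0.4 [300. 225.] 0.6 [290. 228.] 0.8 [282. 233.] 1.0 [275. 240.] 1.25 [271. 250.] 
clock: 17.58
position: [0.5845, 0.0686, 0.1025]
ee_rot: [0.0, 0.554, 0.833, 0.0]
contact_force: [-0.4, 0.9, -0.8]
width: 0.0001
gripper_force: 0.0
press-frame tcp x,y,z mm 0.6 23.8 72.5 F -0.6 0.7 -0.8
blob [318, 210, 24, 35, 458] [331.9 226.7]
0 [325. 226.] 0.2 [312. 224.] 0.4 [300. 225.] 0.6 [290. 228.] 0.8 [282. 233.] 1.0 [275. 240.] 1.25 [271. 250.]
```

There's no contact yet, and the fingers have drifted towards the outer wing. I'll re-centre along the wings, then approach along the face normal.

```bash
python3 -m handwheel '[[[3,0,0],[0,0,0],1],[[0,-10,0],[0,0,0],1],[[0,-9,0],[0,0,0],1],[[-2,0,0],[0,0,0],1],[[-1.5,0,0],[0,0,0],1],[[-1.5,0,0],[0,0,0],1],[[0,0,0],[0,0,0],1]]';python3 chk.py|head -3;python3 -m handwheel '[[[-1.5,0.5,0],[0,0,0],1],[[-1.5,0.5,0],[0,0,0],1],[[0,0,0],[0,0,0],1]]'; python3 chk.py |head -3;python3 -m handwheel '[[[-1.5,1,0],[0,0,0],1],[[-1.5,1,0],[0,0,0],1],[[0,0,0],[0,0,0],1]]'; python3 chk.py
```

```text
clock: 18.5
position: [0.5678, 0.06, 0.1027]
ee_rot: [-0.0, 0.554, 0.833, 0.001]
contact_force: [0.1, 2.3, 1.7]
width: -0.0004
gripper_force: 1.1
press-frame tcp x,y,z mm -12.6 10.4 72.7 F -0.6 2.2 1.7
blob [306, 212, 35, 33, 395] [318.6 230.4]
0 [325. 226.] 0.2 [312. 224.] 0.4 [300. 225.] 0.6 [290. 228.] 0.8 [282. 233.] 1.0 [275. 240.] 1.25 [271. 250.] 
clock: 18.92
position: [0.5704, 0.0582, 0.1027]
ee_rot: [0.0, 0.554, 0.833, 0.001]
contact_force: [0.1, 5.6, 1.6]
width: 0.0001
gripper_force: 2.3
press-frame tcp x,y,z mm -9.5 9.5 72.7 F -1.7 5.3 1.6
blob [304, 212, 36, 33, 420] [318.4 230.2]
0 [325. 226.] 0.2 [312. 224.] 0.4 [300. 225.] 0.6 [290. 228.] 0.8 [282. 233.] 1.0 [275. 240.] 1.25 [271. 250.] 
clock: 19.35
position: [0.5735, 0.0568, 0.1027]
ee_rot: [-0.0, 0.554, 0.833, 0.002]
contact_force: [0.8, 6.4, 2.3]
width: -0.0001
gripper_force: 3.0
press-frame tcp x,y,z mm -6.2 9.1 72.7 F -1.3 6.3 2.3
blob [302, 208, 38, 36, 482] [320.2 229.3]
0 [325. 226.] 0.2 [312. 224.] 0.4 [300. 225.] 0.6 [290. 228.] 0.8 [282. 233.] 1.0 [275. 240.] 1.25 [271. 250.]
```

Contact is light (6 N sideways, 1.5 N along x) and the nut is moving out. Continuing along press +x with a slight drop.

```bash
python3 -m handwheel '[[[-2,2.3,0],[0,0,0],1],[[-2,2.3,0],[0,0,0],1],[[-2,2.3,0],[0,0,0],1],[[0,0,0],[0,0,0],1]]'; python3 chk.py|head -3;python3 -m handwheel '[[[-2,2.3,0.5],[0,0,0],1],[[-2,2.3,0.5],[0,0,0],1],[[-2,2.3,0.5],[0,0,0],1],[[0,0,0],[0,0,0],1]]'; python3 chk.py|head -3
```

```text
clock: 19.9
position: [0.5814, 0.0542, 0.1026]
ee_rot: [-0.001, 0.554, 0.833, 0.001]
contact_force: [-0.6, 6.1, 2.3]
width: -0.0002
gripper_force: 3.4
press-frame tcp x,y,z mm 2.1 9.1 72.6 F -2.5 5.6 2.3
blob [296, 204, 44, 39, 661] [321.2 226.6]
0 [325. 226.] 0.2 [312. 224.] 0.4 [300. 225.] 0.6 [290. 228.] 0.8 [282. 233.] 1.0 [275. 240.] 1.25 [271. 250.] 
clock: 20.45
position: [0.5906, 0.0509, 0.1012]
ee_rot: [-0.0, 0.554, 0.833, 0.001]
contact_force: [0.2, 6.5, 2.6]
width: -0.0004
gripper_force: 2.9
press-frame tcp x,y,z mm 12.0 8.9 71.2 F -1.9 6.2 2.6
blob [290, 200, 50, 43, 875] [320.9 224.5]
0 [325. 226.] 0.2 [312. 224.] 0.4 [300. 225.] 0.6 [290. 228.] 0.8 [282. 233.] 1.0 [275. 240.] 1.25 [271. 250.]
```

```bash
sed -i 's/(12,110,60),(28/(12,110,60),(21/' h.py; python3 -m handwheel '[[[-2.6,3,1],[0,0,0],1],[[-2.6,3,1.2],[0,0,0],1],[[-2.6,3,1.4],[0,0,0],1],[[-2.6,3,1.6],[0,0,0],1],[[-2.6,3,1.8],[0,0,0],1],[[0,0,0],[0,0,0],1]]'; python3 chk.py|head -3;python3 -m handwheel '[[[-2.6,3,2],[0,0,0],1],[[-2.6,3,2.3],[0,0,0],1],[[-2.6,3,2.6],[0,0,0],1],[[-2.6,3,3],[0,0,0],1],[[0,0,0],[0,0,0],1]]'; python3 chk.py|head -3
```

```text
clock: 21.25
position: [0.6096, 0.0433, 0.094]
ee_rot: [0.0, 0.554, 0.833, 0.0]
contact_force: [1.6, 3.2, 1.5]
width: 0.0004
gripper_force: 1.7
press-frame tcp x,y,z mm 32.4 7.6 64.0 F 0.5 3.5 1.5
blob [278, 223, 30, 21, 297] [290.6 233.7]
0 [325. 226.] 0.2 [312. 224.] 0.4 [300. 225.] 0.6 [290. 228.] 0.8 [282. 233.] 1.0 [275. 240.] 1.25 [271. 250.] 
clock: 21.92
position: [0.6236, 0.0376, 0.0834]
ee_rot: [-0.0, 0.554, 0.833, -0.001]
contact_force: [0.8, 0.8, 0.9]
width: -0.0002
gripper_force: 0.5
press-frame tcp x,y,z mm 47.4 6.5 53.4 F 0.5 1.1 0.9
blob [269, 228, 31, 19, 285] [281.9 238.2]
0 [325. 226.] 0.2 [312. 224.] 0.4 [300. 225.] 0.6 [290. 228.] 0.8 [282. 233.] 1.0 [275. 240.] 1.25 [271. 250.]
```

```bash
python3 -m handwheel '[[[-2.6,3,3],[0,0,0],1],[[-2.6,3,3.3],[0,0,0],1],[[-2.6,3,3.6],[0,0,0],1],[[-2.6,3,4],[0,0,0],1],[[0,0,0],[0,0,0],1]]'; python3 chk.py|head -3;python3 -m handwheel '[[[-2.6,3,4],[0,0,0],1],[[-2.6,3,4.5],[0,0,0],1],[[-2.6,3,5],[0,0,0],1],[[0,0,0],[0,0,0],1]]'; python3 chk.py|head -3
```

```text
clock: 22.6
position: [0.6391, 0.0331, 0.0696]
ee_rot: [-0.0, 0.554, 0.833, -0.0]
contact_force: [0.0, -0.2, 0.2]
width: 0.0001
gripper_force: 0.0
press-frame tcp x,y,z mm 63.6 7.1 39.6 F 0.1 -0.2 0.2
blob [262, 237, 31, 17, 266] [274.7 245.3]
0 [325. 226.] 0.2 [312. 224.] 0.4 [300. 225.] 0.6 [290. 228.] 0.8 [282. 233.] 1.0 [275. 240.] 1.25 [271. 250.] 
clock: 23.15
position: [0.6505, 0.0295, 0.056]
ee_rot: [-0.0, 0.554, 0.833, -0.0]
contact_force: [0.6, -0.2, -0.6]
width: 0.0001
gripper_force: 0.0
press-frame tcp x,y,z mm 75.6 7.3 26.0 F 0.6 -0.0 -0.6
blob [259, 245, 30, 17, 267] [271.6 252.5]
0 [325. 226.] 0.2 [312. 224.] 0.4 [300. 225.] 0.6 [290. 228.] 0.8 [282. 233.] 1.0 [275. 240.] 1.25 [271. 250.]
```

```bash
python3 -m handwheel '[[[-2,2.3,3],[0,0,0],1],[[-2,2.3,3],[0,0,0],1],[[0,0,0],[0,0,0],1]]'; python3 chk.py|head -3;python3 -m handwheel '[[[-1,1,2.5],[0,0,0],1],[[-1,1,2.5],[0,0,0],1],[[0,0,0],[0,0,0],1]]'; python3 chk.py|head -3
```

```text
clock: 23.58
position: [0.6564, 0.0277, 0.0504]
ee_rot: [-0.0, 0.554, 0.833, 0.0]
contact_force: [-0.3, 1.0, -1.5]
width: -0.0001
gripper_force: 0.1
press-frame tcp x,y,z mm 81.7 7.4 20.4 F -0.6 0.9 -1.5
blob [258, 249, 29, 16, 270] [270.8 255.6]
0 [325. 226.] 0.2 [312. 224.] 0.4 [300. 225.] 0.6 [290. 228.] 0.8 [282. 233.] 1.0 [275. 240.] 1.25 [271. 250.] 
clock: 24.0
position: [0.6589, 0.0266, 0.0455]
ee_rot: [0.0, 0.554, 0.833, 0.0]
contact_force: [0.3, 0.5, -0.4]
width: -0.0
gripper_force: 0.2
press-frame tcp x,y,z mm 84.4 7.2 15.5 F 0.2 0.6 -0.4
blob [258, 252, 29, 16, 266] [270.4 258.2]
0 [325. 226.] 0.2 [312. 224.] 0.4 [300. 225.] 0.6 [290. 228.] 0.8 [282. 233.] 1.0 [275. 240.] 1.25 [271. 250.]
```

```bash
python3 -m handwheel '[[[0,0,2.5],[0,0,0],1],[[0,0,2.5],[0,0,0],1],[[0,0,0],[0,0,0],1]]'; python3 chk.py|head -2;python3 -m handwheel '[[[0,0,2],[0,0,0],1],[[0,0,0],[0,0,0],1]]'; python3 chk.py|head -2;python3 -m handwheel '[[[0,0,2],[0,0,0],1],[[0,0,0],[0,0,0],1]]'; python3 chk.py|head -2
```

```text
clock: 24.42
position: [0.6595, 0.0277, 0.0423]
ee_rot: [0.0, 0.554, 0.833, 0.001]
contact_force: [-0.8, 2.8, 6.7]
width: 0.0
gripper_force: 3.3
press-frame tcp x,y,z mm 84.6 8.4 12.3 F -1.6 2.4 6.7
blob [258, 251, 28, 17, 257] [270.1 258.5]
clock: 24.72
position: [0.6598, 0.028, 0.0414]
ee_rot: [0.001, 0.554, 0.833, 0.002]
contact_force: [-1.3, 4.1, 11.7]
width: -0.0001
gripper_force: 5.0
press-frame tcp x,y,z mm 84.8 8.8 11.4 F -2.5 3.5 11.7
blob [258, 251, 29, 17, 254] [270.  258.6]
clock: 25.02
position: [0.6602, 0.0287, 0.04]
ee_rot: [0.001, 0.554, 0.833, 0.003]
contact_force: [-1.6, 5.0, 14.8]
width: 0.0002
gripper_force: 6.4
press-frame tcp x,y,z mm 85.0 9.5 10.0 F -3.1 4.2 14.8
blob [258, 252, 29, 16, 247] [269.9 258.7]
```

The brass has stopped moving while the force rises, so the bolt is at its stop. I'll retreat straight up and check.

```bash
python3 -m handwheel '[[[0,0,-4],[0,0,0],1],[[0,0,-8],[0,0,0],1],[[0,0,-15],[0,0,0],1],[[0,0,-30],[0,0,0],1],[[0,0,-30],[0,0,0],1],[[20,0,-30],[0,0,0],1],[[40,-30,-30],[0,0,0],1],[[0,-50,0],[0,0,0],1],[[0,-50,0],[0,0,0],1],[[0,-50,0],[0,0,0],1],[[0,-50,0],[0,0,0],1],[[0,0,0],[0,0,0],1],[[0,0,0],[0,0,0],1]]'
python3 chk.py
python3 - <<'E'
from h import *
t=cam("top");im=vision.get_image("top");m=brass(im,270,345,200,275)
n,l,s,c=cv2.connectedComponentsWithStats(m)
for i in range(1,n):
    if s[i,4]>10:print(s[i].tolist(),c[i].round(1))
px=np.array([.95,-.313,0])
for th in(0,.9,1.0,1.1,1.2,1.25):print(th,proj(t,np.array([.5765,.0462,.03])+.1027*(np.sin(th)*px+np.cos(th)*np.array([0,0,1])))[0].round(1),proj(cam("side"),np.array([.5765,.0462,.03])+.1027*(np.sin(th)*px+np.cos(th)*np.array([0,0,1])))[0].round(1))
E
```

```text
clock: 26.7
position: [0.4244, -0.0074, 0.1846]
ee_rot: [0.001, 0.554, 0.833, 0.001]
contact_force: [0.2, 0.3, 0.1]
width: 0.0001
gripper_force: 0.0
press-frame tcp x,y,z mm -127.7 -98.6 154.6 F 0.1 0.4 0.1
blob [258, 234, 28, 34, 450] [272.4 251.7]
0 [325. 226.] 0.2 [312. 224.] 0.4 [300. 225.] 0.6 [290. 228.] 0.8 [282. 233.] 1.0 [275. 240.] 1.25 [271. 250.] 
[307, 200, 21, 21, 279] [316.7 209. ]
0 [300.7 255.9] [324.5 226. ]
0.9 [314.4 212.1] [278.4 236.1]
1.0 [315.3 209.5] [275.5 239.8]
1.1 [316.  207.5] [273.1 243.7]
1.2 [316.6 206. ] [271.4 248. ]
1.25 [316.8 205.5] [270.7 250.2]
```

The side centroid (272.4,251.7) matches the bolt at its stop, where (270.7,250.2) is predicted. The arm is clear and reads zero force, so I'm handing in.

```bash
python3 -c "
from rig import manip
print(manip.sign_off())"
```

```text
the job is handed in; nothing more can be done
None
```

The job is handed in: I loosened the nut 2.5 rad (to about 102.7–103 mm on the bolt, under the 104.6 mm limit) and laid the eyebolt out to its stop. The arm is clear and touching nothing; I don't have the judge's verdict, and I didn't re-measure the nut or the bystanders afterwards.

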